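# Close the pebble mould and hold it shut

### The arm

A 6-joint arm with a two-finger parallel gripper is mounted at the origin on the work surface. World frame = base frame: x ahead of the robot, y to its left, z up, the work surface at z = 0. Lengths are in m, angles in rad, forces in N, time in s.
With the tool pointing down it reaches from about 0.325 to 0.775 m from the base axis. Payload 5.5 kg.
Tool frame: the origin (TCP) lies between the finger pads; the fingertips stand 8 mm ahead of it and the grasp point (between the pads) lies 11 mm behind it (tcp_to_tips is the distance from the TCP to the fingertips, in m); z points along the fingers, y is the line along which they close (so a half turn about z gives the same grasp; the last joint's range is limited). The gripper opens to 88 mm and grips with 3 to 60 N. Pads are 20 mm wide; open, the fingers measure 115 mm over their backs; the gripper's body (75 mm by 178 mm) begins 61 mm behind the grasp point.
Start: joints at [1.08, 0.091, 1.231, -0, 1.82, -0.057], TCP at [0.252, 0.544, 0.231] pointing down, gripper open.
Joint ranges: [-2.87, 2.87], [-0.86, 2.18], [0.17, 2.46], [-1.51, 4.65], [0.06, 2.69], [-2.65, 2.65]. Speed limits (rad/s): [2.57, 2.57, 3.01, 3.14, 3.14, 3.14].

### API

Orientations are given as a unit quaternion [w, x, y, z].
In Python, from bench import * gives the robot as it stands. Calls block until the motion is done:
- move_to(position, orientation): joint-space move of the TCP to a pose.
- move_l(position, speed=0.15, orientation=None): straight line of the TCP; orientation=None keeps the orientation; speed is the mean speed in m/s.
- movej(angles): joint-space move.
- gripper_open() and close(): open the fingers fully, or close them until they stop; the grip force is fixed at half the most.
- hold(seconds).
- inverse_kinematics(position, orientation): joint angles nearest the present ones, or None.
- state(): the state.
- get_image(name): name is "scene" or "top"; returns a dict with "frame" (420x560x3 uint8, blue, green, red), "depth" (420x560 float32, m along the optical axis (not along the pixel's ray), 0 where there is no reading), "camera_matrix" (3x3 intrinsics, pixels), "k1" (the pictures are not rectified: a ray, as slopes to the right and down, at radius r is drawn at 1 + k1 r^2 times it, then the intrinsics apply), "view" (4x4, takes a point from world to camera coordinates). Camera axes: x right, y up, looking along -z (the intrinsics and any distortion apply to the point x, -y, -z); pixel columns grow to the right and rows downward; lengths in m; the calibration is good to about 2 mm. A picture is of the moment at which its call begins.
A pose or a line that the arm cannot do raises IKError and nothing moves.
- job_done(): hands the job in; it is judged then, once.
The state is a dict: "time": time; "joint_pos": joint angles; "dq": joint speeds; "joint_torque": joint torques, N m; "ee_pos": TCP position; "ee_rot": TCP orientation; "ft_force": force on the tool from outside, world axes, zero at the start; "moment": the same for the moment, N m; "finger_gap": finger opening in m; "finger_force": force on a finger pad.
Only numpy, scipy, OpenCV 4.12 (cv2) and the standard library are available. Lean on these libraries where they do the work, as an engineer would, in place of code of your own. Each camera call takes 0.05 s, during which the arm holds its last target. There are 200 camera calls.

### The job

Close the mould for casting craft pebbles: swing its hinged yellow plate down flat into the green base, then lift the loose blue cover half, fit it, handle up, over the two steel dowels and push it fully home, flush on the base. Finish while still holding it, pressing the cover down firmly and steadily (about 15 N, like a 1.5 kg weight), because a helper is about to clip the mould. Leave the pebbles, cups and brush where they are.

Things in the scene. Friction and masses are not known exactly. Their poses are not given: they have to be found in the camera images.
- mould: Green plastic mould base, fixed to the table: 110 mm in x, 180 mm in y. Origin: centre of its underside, z up. Two raised shoulders (110 x 40 mm, centred at y = +70 and -70 mm, flat tops 36 mm above the table) flank a 100 mm wide bed, 22 mm above the table, into which the hinged plate folds. The hinge runs along y at the +x edge, away from the robot.
- seat (a point): Centre of the mould's closing plane, the level of the shoulder tops, midway between the dowels; 36 mm above the mould's origin, same axes. The cover is home when its underside centre is here.
- dowel_left (a point): Tip of the steel dowel at y = +70 mm on the mould. Both dowels are upright, 10 mm in diameter, 140 mm apart, standing 22 mm above the shoulders; the last 6 mm taper to 4 mm.
- dowel_right (a point): Tip of the other, identical steel dowel, at y = -70 mm on the mould.
- plate (a joint): Angle of the hinged yellow plate, rad: 0 closed flat in the base, 1.57 upright, 1.75 its stop leaning back; starts open at 1.0 to 1.55. Light friction hinge: it stays where it is left, about 2 N at the tab moves it. Closed, its top is 2 mm below the shoulders and its orange tab sticks out about 28 mm past the base's front (-x) edge.
- plate_hinge (a point): Middle of the hinge axis: x = +58 mm, 28 mm above the mould's origin, in mid-thickness of the plate. The axis is the mould's y; opening swings the tab from the front (-x) up and over towards +x.
- plate_tab (a point): Centre of the orange tab (40 mm wide, 115 to 141 mm from the hinge axis), in mid-thickness, 127 mm from the axis. The plate behind it is 94 mm wide, 12 mm thick, reaches 115 mm from the hinge axis, and has a 46 x 50 mm window from 36 to 82 mm from the axis.
- cover_grip (a point): Centre of the black grip rib on the loose blue cover half, 37 mm above its underside. The rib is 24 mm thick in the cover's x, 70 mm long in y, 34 mm tall (20 to 54 mm above the underside): pinch it from above across the 24 mm. About 0.35 kg. Starts lying flat on the table, rib up.
- cover_face (a point): Centre of the cover's flat underside, midway between its two holes; cover's axes, z up. The blue plate is 100 mm in x, 176 mm in y, 20 mm thick, with two through holes of 13 mm diameter at y = +70 and -70 mm. It may go onto the dowels either way round.
- pebble_pink_mid (a point): Centre of a loose pink painted pebble, 47 mm across, 25 mm high; leave it.
- pebble_blue_mid (a point): Centre of a loose blue painted pebble, 47 mm across, 25 mm high; leave it.
- cup_a_mid (a point): Centre of a loose clear plastic water cup, 70 mm across, 85 mm high; leave it.
- cup_b_mid (a point): Centre of the second clear plastic water cup, same size; leave it.
- brush_grip (a point): Handle of a loose paint brush, 200 mm long, lying on the table; leave it.
Things that resemble listed ones, but are neither listed nor needed, are in the scene too. Leave any red look-alike of the mould alone.

How it is judged:
On the way, in this order (a step that is already met when the one before it is completed fails the run):
1. the hinged plate is closed in the base while the cover is not yet on the dowels (value of joint plate below 0.06 rad and distance between cover_face and seat above 0.02 m), for 0.2 s.
2. the cover is home on both dowels, flush on the base (horizontal distance between cover_face and seat below 0.003 m and z of cover_face in the frame of seat between -0.003 and 0.0025 m and angle between the y axis of cover_face and the y axis of seat, either way round below 0.04 rad and angle between the z axis of cover_face and the z axis of seat, either way round below 0.03 rad and angle between cover_face's own z axis and vertical below 0.03 rad and value of joint plate below 0.06 rad), for 0.2 s.
At the end, for the whole second after the job is handed in: Plate closed (under 0.06 rad); cover rib up on both dowels, underside within 2.5 mm of the shoulder tops, 3 mm sideways, 0.04 rad; the robot still holds or presses it so that cover and mould are pushed together with over 9 N (the cover's weight is 3 to 4.5 N of that) (all of step 2 and contact force between cover and mould above 9 N and contact force between any of the fingers, the arm and cover above 3 N); the arm keeps its last pose, push and grip.
It fails at once if a pebble, cup or the brush is pushed more than 30 mm (distance of any of pebble_pink_mid, pebble_blue_mid, cup_a_mid, cup_b_mid, brush_grip from where it was at the start of the episode above 0.03 m).
It also fails if it takes over 58 s, if anything falls off the work surface, if the arm or the gripper's body presses on something with over 40 N, if the wrist force passes 120 N, or if a joint passes its speed limit or range.

## Working session

There is one attempt and no reset: what is moved stays moved. The work goes in short steps, each a Python script; the robot and the scene stay as the last script left them, time stands still between calls to the robot, and variables do not carry over. Pictures are saved under pics/ and viewed, at most 10 in all, crops included, and the job is handed in when it is done.

```bash
mkdir -p pics; ls; cat > h.py <<'E'
from bench import *
import numpy as np, cv2
from scipy.spatial.transform import Rotation as R
def ray(im,px):
    K=np.array(im["camera_matrix"]);k=im["k1"];V=np.array(im["view"])
    px=np.atleast_2d(np.array(px,float))
    u=cv2.undistortPoints(px.reshape(-1,1,2),K,np.array([k,0,0,0,0.])).reshape(-1,2)
    d=np.c_[u[:,0],-u[:,1],-np.ones(len(u))]
    Rw=V[:3,:3].T
    return -Rw@V[:3,3], d@V[:3,:3]
def onz(im,px,z):
    c,d=ray(im,px); return c+d*((z-c[2])/d[:,2])[:,None]
def withdepth(im,px):
    c,d=ray(im,px); p=np.atleast_2d(px).astype(int)
    return c+d*im["depth"][p[:,1],p[:,0]][:,None]
def proj(im,P):
    K=np.array(im["camera_matrix"]);V=np.array(im["view"])
    q=np.atleast_2d(P)@V[:3,:3].T+V[:3,3]; s=np.c_[q[:,0]/-q[:,2],-q[:,1]/-q[:,2]]
    s=s*(1+im["k1"]*(s**2).sum(1))[:,None]
    return s*[K[0,0],K[1,1]]+[K[0,2],K[1,2]]
def down(a): # tool z down, tool y (closing) along world angle a
    y=np.array([np.cos(a),np.sin(a),0]);z=np.array([0,0,-1.])
    q=R.from_matrix(np.c_[np.cross(y,z),y,z]).as_quat(); return [q[3],q[0],q[1],q[2]]
E
python3 - <<'E'
from h import *
for n in("top","scene"):
    im=get_image(n); cv2.imwrite(f"pics/{n}0.png",im["frame"]); np.savez(f"{n}0.npz",**im)
    c,d=ray(im,[[280,210]]);print(n,c,d,im["k1"])
s=state();print(s["time"],s["ee_pos"],s["ee_rot"],s["finger_gap"],down(0))
E
```

```text
pics
top [ 0.48748521 -0.09934196  1.00890674] [[ 0.09535659  0.01255267 -0.99546371]] 0.00757603676379664
scene [ 1.32170957 -0.48634712  0.94355118] [[-0.60978703  0.33765615 -0.71707398]] -0.05682197827015431
0.1 [0.25208428 0.54418881 0.22959671] [-2.23090311e-04  2.15199011e-01  9.76569801e-01 -8.71797318e-04] 0.08766699894956327 [np.float64(0.0), np.float64(0.7071067811865475), np.float64(0.7071067811865475), np.float64(0.0)]
```

View pics/top0.png

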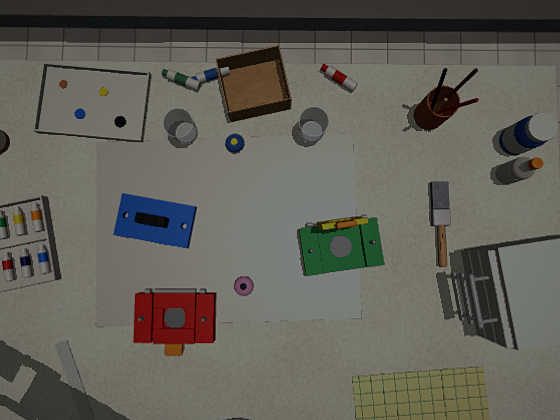

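View pics/scene0.png

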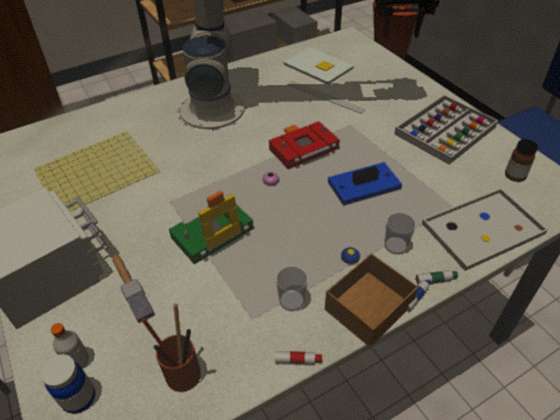

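Top view: the candidates for the mould are the green one (341,246) and the red look-alike (175,318). The green one matches, with its yellow plate at (343,224). The only cover is the blue slab with the black rib at (155,220). The blue pebble (235,143) and pink pebble (243,286) stay put. Next: masks and one close crop.

```bash
python3 - <<'E'
from h import *
im=dict(np.load("top0.npz")); f=im["frame"]; hsv=cv2.cvtColor(f,cv2.COLOR_BGR2HSV)
def rect(m,box,z,n):
    x0,y0,x1,y1=box; mm=np.zeros_like(m); mm[y0:y1,x0:x1]=m[y0:y1,x0:x1]
    c=max(cv2.findContours(mm,0,1)[0],key=cv2.contourArea)
    r=cv2.minAreaRect(c.astype(np.float32)); b=cv2.boxPoints(r); P=onz(im,b,z)
    e=P[1]-P[0],P[2]-P[1]; L=max(e,key=np.linalg.norm)
    print(n,"ctr px",np.round(r[0],1),"pos",P.mean(0).round(4),"sides",[round(np.linalg.norm(v),4) for v in e],"yaw of long",np.degrees(np.arctan2(L[1],L[0])).round(2),"depth z",withdepth(im,[r[0]])[0].round(4))
rect(cv2.inRange(hsv,(100,120,50),(130,255,255)),(100,180,210,260),.02,"cover")
rect(cv2.inRange(hsv,(0,0,0),(180,255,45)),(125,205,185,235),.054,"rib")
rect(cv2.inRange(hsv,(45,80,30),(85,255,255)),(285,200,400,290),.036,"mould")
for b,n in (((105,185,205,255),"cover"),((290,205,395,285),"mould")):
    c=f[b[1]:b[3],b[0]:b[2]]; cv2.imwrite(f"pics/{n}c.png",cv2.resize(c,None,fx=4,fy=4,interpolation=2))
a=cv2.imread("pics/coverc.png");b=cv2.imread("pics/mouldc.png");h=max(a.shape[0],b.shape[0])
g=np.zeros((600,420,3),np.uint8); g[:a.shape[0],:a.shape[1]]=a; g[280:,:]=b
cv2.imwrite("pics/crop1.png",g) 
# yellow/orange plate points in both views
for n,box in(("top",(290,200,400,290)),("scene",(160,180,260,270))):
    I=dict(np.load(n+"0.npz"));H=cv2.cvtColor(I["frame"],cv2.COLOR_BGR2HSV)
    for nm,lo,hi in(("yellow",(21,120,60),(35,255,255)),("orange",(5,140,60),(18,255,255))):
        m=cv2.inRange(H,lo,hi); q=np.zeros_like(m); x0,y0,x1,y1=box; q[y0:y1,x0:x1]=m[y0:y1,x0:x1]
        v,u=np.nonzero(q); P=withdepth(I,np.c_[u,v]); 
        print(n,nm,len(u),"px",u.mean().round(1),v.mean().round(1),"P med",np.median(P,0).round(4),"min",np.percentile(P,3,0).round(4),"max",np.percentile(P,97,0).round(4))
E
```

```text
cover ctr px [153.9 220.3] pos [0.5534 0.2075 0.02  ] sides [np.float64(0.0996), np.float64(0.1787)] yaw of long -99.38 depth z [0.5509 0.1967 0.0543]
rib ctr px [151.3 219.9] pos [0.5519 0.2029 0.054 ] sides [np.float64(0.0246), np.float64(0.076)] yaw of long -99.32 depth z [0.5519 0.2029 0.0538]
mould ctr px [331.4 247.3] pos [ 0.4976 -0.2055  0.036 ] sides [np.float64(0.1387), np.float64(0.1089)] yaw of long -80.37 depth z [ 0.4975 -0.2069  0.0233]
top yellow 205 px 342.4 222.6 P med [ 0.5478 -0.2058  0.141 ] min [ 0.5352 -0.2651  0.0226] max [ 0.5626 -0.1745  0.1451]
top orange 122 px 346.3 223.9 P med [ 0.5427 -0.2213  0.1671] min [ 0.5364 -0.239   0.0233] max [ 0.5494 -0.202   0.1705]
scene yellow 1042 px 219.6 221.8 P med [ 0.5579 -0.2265  0.0897] min [ 0.5449 -0.2679  0.0347] max [ 0.5696 -0.1789  0.1427]
scene orange 189 px 215.5 199.7 P med [ 0.5507 -0.2248  0.159 ] min [ 0.5422 -0.2422  0.1416] max [ 0.5559 -0.2064  0.1704]
```

View pics/crop1.png

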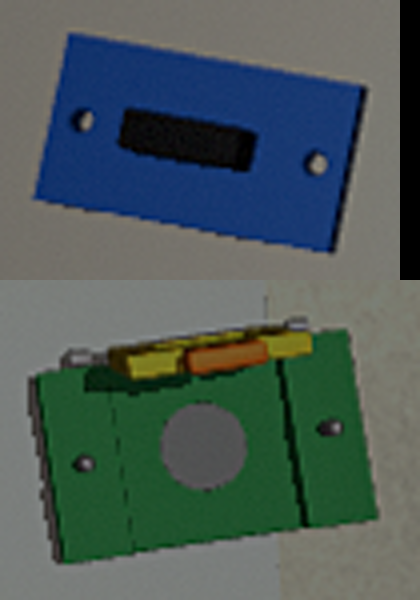

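The crop confirms the choice. The green base has its dowels at crop (85,463) and (330,428), with the yellow plate and orange tab standing open at its +x edge. The blue cover lies rib up with holes at (85,120) and (317,163). Now refining the poses.

```bash
cat > meas.py <<'E'
from h import *
def blob(m,px,rad):
    q=np.zeros_like(m); cv2.circle(q,tuple(int(round(v)) for v in px),rad,255,-1)
    v,u=np.nonzero(m&q); return np.array([u.mean(),v.mean()]),len(u)
E
python3 - <<'E'
from meas import *
T=dict(np.load("top0.npz"));S=dict(np.load("scene0.npz"))
H=cv2.cvtColor(T["frame"],cv2.COLOR_BGR2HSV)
g=cv2.inRange(H,(45,80,30),(85,255,255)); g[:200]=0;g[290:]=0;g[:,:285]=0;g[:,400:]=0
v,u=np.nonzero(g);P=withdepth(T,np.c_[u,v]); k=(abs(P[:,2]-.036)<.006)
print("shoulder z",np.median(P[k,2]),k.sum())
r=cv2.minAreaRect(np.c_[u,v][k].astype(np.float32)); B=onz(T,cv2.boxPoints(r),.036); e=[B[1]-B[0],B[2]-B[1]];L=max(e,key=np.linalg.norm)
print("mould",B.mean(0).round(4),[np.linalg.norm(x).round(4) for x in e],np.degrees(np.arctan2(L[1],L[0])).round(2))
ng=cv2.inRange(H,(0,0,40),(180,75,255)) # grey dowels
for px in((311.2,250.7),(372.5,242)):
    p,n=blob(ng,px,5); print("dowel",p.round(2),n,onz(T,[p],.056).round(4),withdepth(T,[p]).round(4))
D=[onz(T,[blob(ng,px,5)[0]],.056)[0] for px in((311.2,250.7),(372.5,242))]
y=D[0]-D[1];print("dowel sep",np.linalg.norm(y).round(4),"mid",((D[0]+D[1])/2).round(4),"yaw",np.degrees(np.arctan2(-y[0],y[1])).round(2))
bl=255-cv2.inRange(H,(95,90,20),(130,255,255))
C=[]
for px in((126.2,215),(184.2,225.7)):
    p,n=blob(bl,px,6); C.append(onz(T,[p],.018)[0]); print("hole",p.round(2),n,C[-1].round(4))
y=C[0]-C[1];print("sep",np.linalg.norm(y).round(4),"mid",((C[0]+C[1])/2).round(4),"yaw",np.degrees(np.arctan2(-y[0],y[1])).round(2))
E
```

```text
shoulder z 0.03556953763961285 1588
mould [ 0.5009 -0.2276  0.036 ] [np.float64(0.1809), np.float64(0.1088)] -80.76
dowel [311.38 250.38] 13 [[ 0.4895 -0.1588  0.056 ]] [[ 0.4895 -0.1587  0.0579]]
dowel [373.38 241.38] 13 [[ 0.512  -0.2964  0.056 ]] [[ 0.5119 -0.2958  0.0587]]
dowel sep 0.1394 mid [ 0.5008 -0.2276  0.056 ] yaw 9.25
hole [125.79 215.  ] 14 [0.5648 0.2746 0.018 ]
hole [183.89 225.58] 19 [0.5422 0.1371 0.018 ]
sep 0.1393 mid [0.5535 0.2059 0.018 ] yaw -9.32
```

```bash
cat >> h.py <<'E'
YM=np.radians(9.25); CM=np.array([.5008,-.2276]); XM=np.array([np.cos(YM),np.sin(YM)]); YV=np.array([-XM[1],XM[0]])
def best(pos,a):
    q=[(abs(j[5]),down(b)) for b in (a,a+np.pi) if (j:=inverse_kinematics(list(pos),down(b))) is not None]
    return min(q,key=lambda t:t[0])[1]
def mould(x,y,z): return [*(CM+x*XM+y*YV),z]
E
python3 - <<'E'
from h import *
def tip(th,r,push=0):
    x=.058-r*np.cos(th)+(.006-push)*np.sin(th); z=.028+r*np.sin(th)+(.006-push)*np.cos(th)
    return mould(x+.010,0,z+.008)
p=mould(.11,0,.24); q=best(p,YM+np.pi/2)
close(); move_to(p,q); print(state()["time"])
p=tip(1.48,.105); a=mould(.11,0,p[2]); move_l(a,.2); f0=state()["ft_force"]
for th in np.linspace(1.42,0.05,8):
    move_l(tip(th,.105,.002),.12); s=state(); print(th.round(2),s["time"],(s["ft_force"]-f0).round(1))
for pu in (0.002,.004,.006):
    move_l(tip(0,.105,pu),.05); hold(.2); s=state(); print(pu,s["time"],(s["ft_force"]-f0).round(1),s["ee_pos"].round(4))
    if (s["ft_force"]-f0)[2]>8: break
move_l(mould(-.037,0,.2),.25)
move_to(*(lambda p:(p,best(p,np.radians(-9.32))))([.5535,.2059,.2])); gripper_open()
for n in("top","scene"):
    im=get_image(n); np.savez(n+"1.npz",**im); cv2.imwrite(f"pics/{n}1.png",im["frame"])
print(state()["time"],state()["joint_pos"],state()["finger_gap"])
E
```

```text
4.375
1.42 5.6167 [0.6 0.4 0.3]
1.22 5.9417 [ 0.  -0.3  0.3]
1.03 6.2667 [ 0.2  0.5 -0.5]
0.83 6.5917 [-0.   0.9 -0.2]
0.64 6.9167 [ 0.7  0.1 -0.1]
0.44 7.2417 [0.  0.3 0.1]
0.25 7.5667 [ 0.7  0.2 -0.2]
0.05 7.8917 [ 0.5 -0.2 -1.2]
0.002 8.35 [-1.1  1.8  6.4] [ 0.4654 -0.2341  0.0422]
0.004 8.8 [-5.4  3.6 16.4] [ 0.4655 -0.2341  0.042 ]
12.7167 [ 2.98536792e-01  6.14293406e-02  1.31602435e+00 -3.57456405e-06
  1.76416448e+00  4.61145058e-01] 0.08803184447677533
```

View pics/scene1.png

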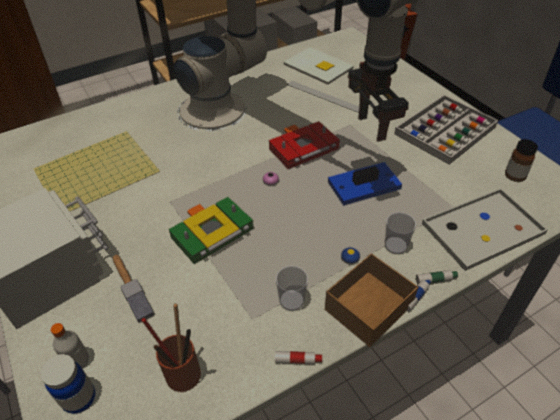

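```bash
python3 - <<'E'
from h import *
T=dict(np.load("top1.npz"));H=cv2.cvtColor(T["frame"],cv2.COLOR_BGR2HSV)
for lo,hi in(((21,120,60),(35,255,255)),((5,140,60),(18,255,255))):
    m=cv2.inRange(H,lo,hi); m[:200]=0;m[300:]=0;m[:,:285]=0;m[:,400:]=0
    v,u=np.nonzero(m);P=withdepth(T,np.c_[u,v]);d=(P[:,:2]-CM)@XM
    print(len(u),np.polyfit(d,P[:,2],1).round(4),np.median(P,0).round(4))
E
```

```text
1614 [0.0293 0.0377] [ 0.4991 -0.2276  0.0335]
185 [0.0322 0.0354] [ 0.4312 -0.2389  0.0336]
```

The plate lies flat in the base, around (210,225), with the tab at (195,211), and nothing else has moved. Now grasping the cover.

```bash
python3 - <<'E'
from h import *
print(state()["ee_pos"].round(4))
move_l([.5535,.2059,.033],.12); close(); s=state(); print("grip",s["time"],s["finger_gap"],s["finger_force"],s["ft_force"].round(1))
move_l([.5535,.2059,.17],.15); hold(.2); s=state(); print("lift",s["finger_gap"],s["ft_force"].round(1))
p=mould(0,0,.17); move_to(p,best(p,YM)); hold(.3); s=state();print(s["time"],s["ee_pos"].round(4),s["ee_rot"].round(4),s["joint_pos"].round(2),s["ft_force"].round(2),s["moment"].round(2))
for n in("top","scene"):
    im=get_image(n); np.savez(n+"2.npz",**im); cv2.imwrite(f"pics/{n}2.png",im["frame"])
a=cv2.resize(cv2.imread("pics/top2.png")[150:320,230:430],None,fx=3,fy=3,interpolation=2); b=cv2.imread("pics/scene2.png")[90:290,130:300]
cv2.imwrite("pics/t2c.png",a)
E
```

```text
[0.5535 0.2059 0.2   ]
grip 15.2583 0.024183325497353334 29.999894499778748 [ 1.5  1.  -0.6]
lift 0.023443013483391555 [ 0.3 -0.5 -3.6]
18.4333 [ 0.5011 -0.2271  0.17  ] [-0.      0.6474  0.7621  0.    ] [-0.49 -0.05  1.48  0.    1.71 -0.65] [ 0.35  0.15 -4.45] [-0.01 -0.04  0.  ]
```

View pics/t2c.png

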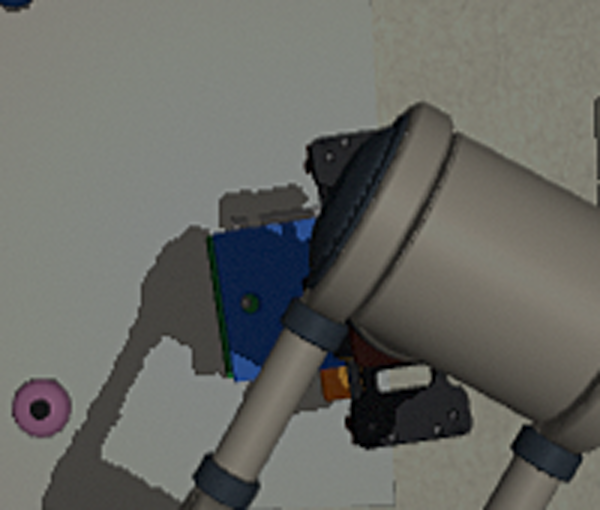

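View pics/scene2.png

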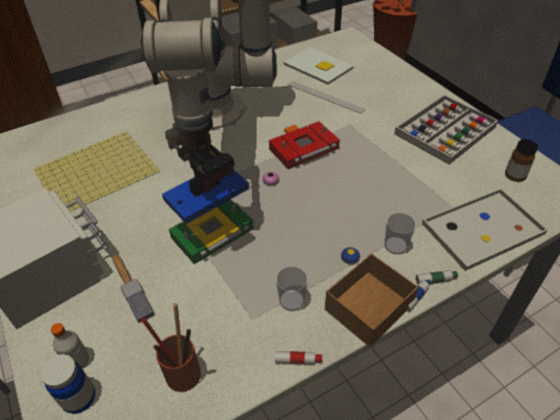

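The cover is held level over the mould. Its left hole shows at crop (251,303), top pixel ≈(313.7,251). Checking the in-hand offset from that hole and the cover's left edge.

```bash
python3 - <<'E'
from meas import *
T=dict(np.load("top2.npz"));S=dict(np.load("scene2.npz"))
def rep(n,P): d=P[:2]-CM; print(n,P.round(4),"mould xy mm",(1e3*d@XM).round(1),(1e3*d@YV).round(1))
H=cv2.cvtColor(T["frame"],cv2.COLOR_BGR2HSV); b=cv2.inRange(H,(100,120,20),(130,255,255)); m=255-b
p,n=blob(m,(313.7,251),6); print(p,n); rep("hole L top",onz(T,[p],.156)[0])
b2=b.copy(); b2[:215]=0;b2[285:]=0;b2[:,:290]=0;b2[:,336:]=0
v,u=np.nonzero(b2);P=onz(T,np.c_[u,v],.157);d=P[:,:2]-CM
y=1e3*d@YV;x=1e3*d@XM
rows=np.round(x/3); k=[r for r in np.unique(rows) if abs(r)<14]
e=np.array([(r*3,y[rows==r].max()) for r in k]);print("left edge y (88 exp) mean",e[:,1].mean().round(1),"slope",np.polyfit(e[:,0],e[:,1],1)[0].round(4))
print("x range at y 60..85",x[(y>55)].min().round(1),x[(y>55)].max().round(1), "depth z",np.median(withdepth(T,np.c_[u,v])[:,2]).round(4))
Q=onz(T,[p],.156)[0]
HS=cv2.cvtColor(S["frame"],cv2.COLOR_BGR2HSV); bs=255-cv2.inRange(HS,(100,100,20),(130,255,255))
for sy in(.07,-.07):
    e=proj(S,[mould(0,sy,.156)])[0]; p,n=blob(bs,e,5); print("scene exp",e.round(1),p.round(1),n); rep("",onz(S,[p],.156)[0])
E
```

```text
[312.73333333 250.7       ] 30
hole L top [ 0.4887 -0.1553  0.156 ] mould xy mm -0.3 73.3
left edge y (88 exp) mean 90.3 slope -0.002
x range at y 60..85 -50.0 49.2 depth z 0.1566
scene exp [230.1 174.5] [228.5 172.5] 26
 [ 0.481  -0.1585  0.156 ] mould xy mm -8.4 71.4
scene exp [179.4 201.4] [179. 202.] 1
 [ 0.5134 -0.2982  0.156 ] mould xy mm 1.1 -71.7
```

Hole and edge agree: the cover sits about 2.5 mm towards +y. I'll shift it, go down to just above the dowel tips, and compare each hole with the dowel seen through it.

```bash
python3 - <<'E'
from meas import *
move_l(mould(0,-.0025,.097),.1); hold(.3); s=state(); print(s["time"],s["ee_pos"].round(4),(s["ee_pos"][:2]-CM)@np.c_[XM,YV])
for n in("top","scene"):
    im=get_image(n); np.savez(n+"3.npz",**im); cv2.imwrite(f"pics/{n}3.png",im["frame"])
T=dict(np.load("top3.npz"));S=dict(np.load("scene3.npz"))
H=cv2.cvtColor(T["frame"],cv2.COLOR_BGR2HSV); b=cv2.inRange(H,(100,120,20),(130,255,255))
e=proj(T,[mould(0,.07,.083)])[0]; p,n=blob(255-b,e,6); d=onz(T,[p],.083)[0,:2]-CM; print(e,p,n,1e3*d@XM,1e3*d@YV)
b[:215]=0;b[285:]=0;b[:,:290]=0;b[:,330:]=0
v,u=np.nonzero(b);P=onz(T,np.c_[u,v],.084);d=P[:,:2]-CM;y=1e3*d@YV;x=1e3*d@XM
rows=np.round(x/3);print("edge",np.mean([y[rows==r].max() for r in np.unique(rows) if abs(r)<14]),"x",x[y>60].min(),x[y>60].max())
A=cv2.resize(T["frame"][225:275,290:340],(400,400),interpolation=2)
c=proj(S,[mould(0,0,.083)])[0].astype(int); B=cv2.resize(S["frame"][c[1]-50:c[1]+50,c[0]-50:c[0]+50],(400,400),interpolation=2)
cv2.imwrite("pics/c3.png",np.hstack([A,B])); print(c)
for sy in(.07,-.07): print("scene hole exp in crop",(proj(S,[mould(0,sy,.084)])[0]-c+50)*4+[400,0],"tip",(proj(S,[mould(0,sy,.058)])[0]-c+50)*4+[400,0])
print("top tip exp",(proj(T,[mould(0,.07,.058)])[0]-[290,225])*8)
E
```

```text
19.7167 [ 0.5014 -0.2302  0.0976] [ 0.00021116 -0.00265206]
[312.03118039 250.36688356] [312.15384615 250.57692308] 26 -0.48594379469314547 69.80543142978955
edge 87.08322549670241 x -50.0998160539248 49.44324577892972
[209 209]
scene hole exp in crop [694.60626537 149.0743877 ] tip [698.11347934 178.74126109]
scene hole exp in crop [501.36279054 256.16151477] tip [508.07455883 285.58741257]
top tip exp [170.49144495 203.03397962]
```

View pics/c3.png

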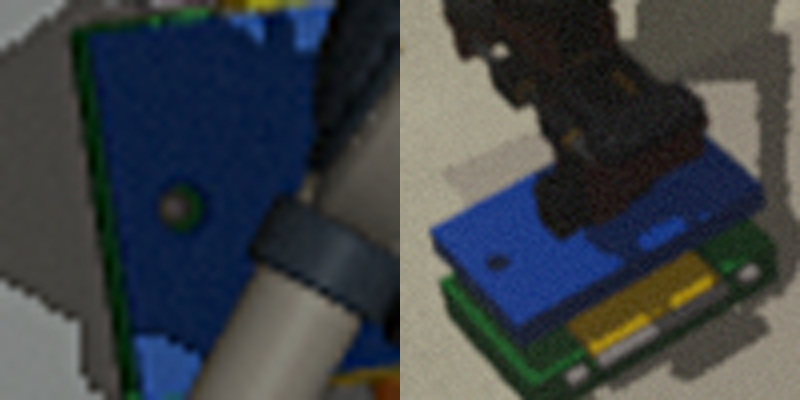

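Left crop: the grey dowel tip (175,207) sits inside the hole (180,207), exactly as the parallax predicts. Right crop: cover level just above the dowels. Descending with force checks.

```bash
python3 - <<'E'
from h import *
for z in (.090,.083,.077,.0725,.070,.069,.068,.067,.066,.065,.064,.063):
    move_l(mould(0,-.0025,z),.04); hold(.15); s=state(); F=s["ft_force"]
    print(z,s["time"],s["ee_pos"].round(4),F.round(1),s["moment"].round(2))
    if F[2]>11 or np.hypot(F[0],F[1])>15: break
hold(.5);s=state();print(s["time"],s["ft_force"].round(1),s["finger_gap"],s["finger_force"])
E
```

```text
0.09 20.2917 [ 0.5012 -0.2301  0.09  ] [-0.   0.1 -3.6] [-0.07  0.05  0.04]
0.083 20.7667 [ 0.5013 -0.2301  0.0831] [-0.1  0.5 -3.9] [-0.07  0.03 -0.04]
0.077 21.2167 [ 0.5012 -0.2301  0.077 ] [ 0.3  0.6 -4.1] [-0.02  0.04  0.03]
0.0725 21.625 [ 0.5012 -0.2301  0.0725] [-0.4 -1.1 -4.4] [-0.05  0.07  0.01]
0.07 22.025 [ 0.5012 -0.23    0.07  ] [-1.   0.5 -4. ] [-0.05  0.04 -0.01]
0.069 22.425 [ 0.5012 -0.2301  0.069 ] [ 0.1 -0.4 -3.4] [-0.13  0.08 -0.04]
0.068 22.825 [ 0.5012 -0.2301  0.069 ] [-4.3  1.6  5.6] [0.39 0.83 0.01]
0.067 23.225 [ 0.5013 -0.2301  0.069 ] [-6.6  3.3 10.4] [ 0.55  1.25 -0.04]
0.066 23.625 [ 0.5013 -0.2301  0.069 ] [-8.6  4.7 15.1] [0.68 1.63 0.  ]
24.125 [-8.8  4.3 14.9] 0.023962470428960988 30.005053281784058
```

```bash
python3 - <<'E'
from h import *
for n in("top","scene"):
    I=get_image(n); H=cv2.cvtColor(I["frame"],cv2.COLOR_BGR2HSV); b=cv2.inRange(H,(100,120,20),(130,255,255))
    v,u=np.nonzero(b);P=withdepth(I,np.c_[u,v]);d=P[:,:2]-CM;x,y=d@XM,d@YV
    k=(abs(x)<.05)&(abs(y)<.09)&(abs(P[:,2]-.056)<.006)
    c=np.linalg.lstsq(np.c_[x[k],y[k],np.ones(k.sum())],P[k,2],rcond=None)[0]
    print(n,k.sum(),"slopes x,y, z0",c.round(4),"y max",np.percentile(y[k],99).round(4),"x",np.percentile(x[k],[1,99]).round(4))
    if n=="scene": cv2.imwrite("pics/end.png",I["frame"])
s=state();print(s["time"],s["ft_force"].round(1))
E
```

```text
top 824 slopes x,y, z0 [-0.0015 -0.0003  0.0556] y max 0.0869 x [-0.0488  0.0481]
scene 1277 slopes x,y, z0 [-0.0044  0.0003  0.0563] y max 0.0785 x [-0.0454  0.0497]
24.225 [-8.1  4.  14.1]
```

View pics/end.png

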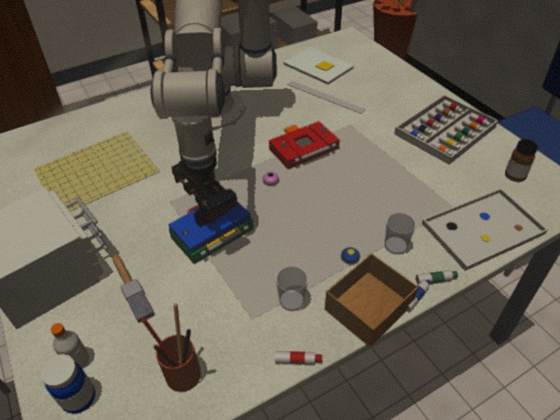

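The cover lies flat on the base at (210,228), with its top at 56 mm and level to within 0.005. The other items are unmoved, and the push is a steady 14–15 N. Handing in.

```bash
python3 -c "
from h import *
print(job_done())"
```

```text
the job is handed in; nothing more can be done
None
```

The mould is closed and handed in: the yellow plate is folded flat, and the blue cover is seated flush over both dowels, held and pressed down with about 15 N. The pebbles, cups and brush stayed where they were. It took about 24 s of the 58 s allowed; the hand-in call returned no verdict.

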